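Seal the coffee canister with its inner lid and hold its cap clear

TASK

Close the coffee canister with its double lid: pick up the cap by its wooden bar with the inner lid still locked inside it, and lower the pair onto the canister so that the inner lid's two wings drop into the two notches of the steel neck and the inner lid is fully home. Then turn the cap about an eighth of a turn anticlockwise (seen from above) to unlock it, and lift the cap off alone, leaving the inner lid seated. Finish while holding the cap, level and still, with its rim at least 5 cm above the inner lid, so that I can lay the coffee measure in; do not tip or shove the canister, and leave the measure and the mug where they are.

Things in the scene. Friction and masses are not known exactly. Their poses are not given: they have to be found in the camera images.
- cap_bar (a point): Centre of the wooden bar (56 long x 18 wide x 22 high), on two steel posts 14 above the top of the green cap, which is 90 in diameter and 52 high there, 150 g. It starts on its rim on the worktop, the inner lid locked inside. The point is 77 above the rim, 25 above the cap's top. z up, x along the bar; same after a half turn. Pinch the bar across its 18. It is in line with the wings.
- cap_lock (a point): Point on the cap's axis 12 above its rim, axes as cap_bar: height of two ledges inside the cap, under the bar's ends, that carry the wings. With the inner lid standing on the canister the cap sinks 6 more, onto the wings; they are then clear of the ledges' 3 high bumps and the cap turns anticlockwise (about +z): free to lift from 22 to 150 degrees, 45 is ample. It cannot turn clockwise.
- inner_lid_seat (a point): Centre of the underside of the inner lid's white disc (71 in diameter, 4 thick). Below it a plug 58 in diameter, 13 deep, tapering to 49 at its foot; wings at +x and -x, 8 wide, out to 41.5 from the axis, from 6 below the point to 2 above. z up. Locked in the cap it hangs 59 below cap_bar (53 once the cap is pressed down), with 1.5 play sideways and 2 degrees in turn. 60 g.
- mouth (a point): Centre of the neck's rim, 92 above the foot of the loose green canister (90 in diameter, shoulder 66 high, about 850 g, full of beans). Steel neck 72 outer, 62 inner diameter, with notches 13.6 wide, 9 deep at +x and -x, each marked by a cream line on the shoulder. z up. The inner lid is home when inner_lid_seat is at this point, x axes in line (either way round); it drops in by its own weight.
- measure_mid (a point): Middle of the bowl, 9 above its underside, of the small steel coffee measure lying on the worktop: bowl 33 in diameter and 17 high, flat handle 34 long towards its -x. To be left alone.
- mug_mid (a point): Blue mug, 82 in diameter and 91 high with a handle; the point is on its axis 45 above its underside. To be left alone.
Mind the look-alikes: they are no part of the job. Leave any purple look-alike of the part that bears cap_bar alone. Leave any purple look-alike of the part that bears mouth alone.

How it is judged:
By the outcome, as a careful person would: the job done as asked, in the order asked, and still so for the second after the job is handed in, while the arm keeps its last pose, push and grip.
It also fails if it takes over 45 s, if anything falls off the work surface, if the arm or the gripper's body presses on something with over 40 N, if the wrist force passes 120 N, or if a joint passes its speed limit or range.

ROBOT

A 6-joint arm with a two-finger parallel gripper is mounted at the origin on a cart in front of the work surface, level with it; the furniture and walls round the work are solid. World frame = base frame: x ahead of the robot, y to its left, z up, the work surface at z = 0. Lengths are in m, angles in rad, forces in N, time in s.
With the tool pointing down it reaches from about 0.325 to 0.85 m from the base axis. Payload 15.5 kg.
Tool frame: the origin (TCP) lies between the finger pads; the fingertips stand 25 mm ahead of it and the grasp point (between the pads) lies 6 mm ahead of it (robot.tip_extent is the distance from the TCP to the fingertips, in m); z points along the fingers, y is the line along which they close (so a half turn about z gives the same grasp; the last joint's range is limited). The gripper opens to 91 mm and grips with 3 to 60 N. Pads are 32 mm wide; open, the fingers measure 118 mm over their backs; the gripper's body (76 mm by 178 mm) begins 60 mm behind the grasp point.
Start: joints at [-1.403, 0.494, 1.345, -0, 1.302, -0.096], TCP at [0.163, -0.603, 0.239] pointing down, gripper open.
Joint ranges: [-2.91, 2.91], [-0.82, 2.16], [0.22, 2.67], [-1.22, 4.37], [0.12, 2.79], [-3.08, 3.08]. Speed limits (rad/s): [1.89, 1.89, 2.57, 3.01, 3.01, 3.01].

INTERFACE

Orientations are given as a unit quaternion [x, y, z, w].
In Python, from rig import robot gives the robot as it stands.
- The arm moves only by the tool move_arm, never from a script. Its argument "moves" is a list of rows, each a list of 7 numbers: the turn, a rotation vector about the world's x, y, z in rad, then the shift along the world's x, y, z in mm, then the closure, from 0 (fully open) to 1 (shut). In form: [[wx, wy, wz, x, y, z, hand], ...]. A call has 1 to 5 rows; each row shifts and turns the commanded pose from where the row before left it; what a row does not reach is not made up. A row lasts 1/12 s, in which the tool goes at most 41.7 mm and 7.16 degrees, less where a joint would pass 70% of its speed; a pose out of reach is approached as far as the arm can. A call is refused whole if a number of a shift passes 41.7 or a number of a turn 0.125, either way. A call with a gripper value outside its range is refused whole. The fingers move at their own pace and stop on an object; the grip force is fixed at half the most. Time passes only in rows, so rows that do not move let the fingers close. It gives the time, the measured TCP pose, the force, the opening and the grip force at its end, in the units of the state.
- robot.state(): the state, without advancing time (a new reading comes with each control period).
- robot.grab_frame(name): name is "side" or "top" or "wrist"; returns a dict with "color" (420x560x3 uint8, red, green, blue), "intrinsics" (3x3 intrinsics, pixels), "rvec" (rotation vector, rad) and "tvec" (3), from world to camera coordinates, as OpenCV has them; the wrist camera has in their place "mount" (4x4, takes a point from camera to tool coordinates, whose origin is the TCP and whose axes are the flange's). Camera axes: x right, y down, z forward; pixel columns grow to the right and rows downward; lengths in m; the calibration is good to about 2 mm. A picture is of the moment at which its call begins: read the wrist's pose just before it. There is no depth.
- robot.job_done(): hands the job in; it is judged then, once.
The state is a dict: "time": time; "qpos": joint angles; "joint_vel": joint speeds; "joint_efforts": joint torques, N m; "tcp_pos": TCP position; "tcp_rot": TCP orientation; "contact_force": force on the tool from outside, world axes, zero at the start; "torque": the same for the moment, N m; "finger_gap": finger opening in m; "grasp_force": force on a finger pad.
Only numpy, scipy, OpenCV 4.12 (cv2) and the standard library are available. Lean on these libraries where they do the work, as an engineer would, in place of code of your own. Each camera call takes 0.05 s, during which the arm holds its last target. There are 200 camera calls.

## Working session

There is one attempt and no reset: what is moved stays moved. The work goes in short steps, Python scripts to look and compute and a tool call to move; the robot and the scene stay as the last step left them, time stands still between calls to the robot, and variables do not carry over. Pictures are saved under pics/ and viewed, at most 10 in all, crops included, and the job is handed in when it is done.

Besides the shell and the picture viewer there is one more tool, called after "Request:" in YAML: its name, and indented under it one key for each argument. move_arm: Moves the arm, as the interface text tells. Its arguments: {"type":"object","properties":{"moves":{"type":"array","items":{"type":"array","items":{"type":"number"}}}},"required":["moves"]}

```bash
ls; mkdir -p pics
python3 - <<'E'
from rig import robot
import cv2,json,numpy as np
print(robot.state())
for n in("top","side"):
    f=robot.grab_frame(n); cv2.imwrite(f"pics/{n}0.png",f["color"][:,:,::-1])
    print(n,f["intrinsics"],f["rvec"],f["tvec"])
    np.savez(f"pics/{n}0.npz",**f)
E
```

```text
pics
{'time': 0.0, 'qpos': array([-1.40251604e+00,  4.94166550e-01,  1.34613505e+00, -3.64298317e-06,
        1.30251457e+00, -9.55016113e-02]), 'joint_vel': array([-0.00065595,  0.00052628,  0.00055928, -0.00118759, -0.00145076,
       -0.00201888]), 'joint_efforts': array([-2.27597113e-03, -8.78864694e+01, -3.81854725e+01,  7.01718475e-02,
        5.27369650e-02, -6.88641967e-05]), 'tcp_pos': array([ 0.16289932, -0.60302765,  0.23834727]), 'tcp_rot': array([ 9.91314741e-01,  1.31509356e-01, -2.40114574e-05, -6.11289896e-04]), 'contact_force': array([-0.03472061,  0.32460386,  0.01363456]), 'torque': array([ 0.07145869, -0.00139361, -0.00160311]), 'grasp_force': 0.0, 'finger_gap': 0.09122488100017088}
top [[458.65616949   0.         280.50270226]
 [  0.         458.65616949 198.08855115]
 [  0.           0.           1.        ]] [ 2.17006078 -2.13498767  0.10189973] [0.00171786 0.53472831 1.11804043]
side [[389.79574758   0.         279.39293231]
 [  0.         389.79574758 210.24881073]
 [  0.           0.           1.        ]] [ 0.04110312  2.95396536 -0.99501427] [0.54480876 0.04165806 1.07972749]
```

View pics/top0.png

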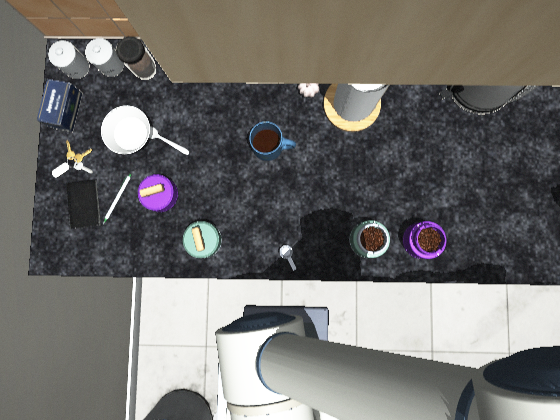

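View pics/side0.png

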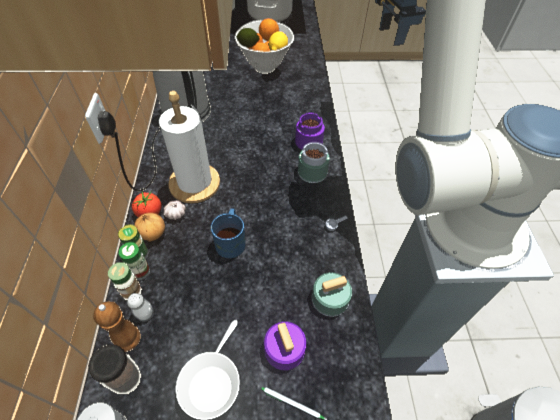

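The top view shows the green cap at about (201,240) with its bar at (198,238), the green canister at (371,239), and the purple look-alikes at (157,193) and (427,240). The measure is at (287,252) and the mug at (266,140). The side view agrees with this.

```bash
cat > h.py <<'E'
import cv2,numpy as np
from scipy.spatial.transform import Rotation as R
def cam(f,st=None):
    K=f["intrinsics"]
    if "rvec" in f:
        Rm=cv2.Rodrigues(np.array(f["rvec"]))[0]; t=np.array(f["tvec"]).ravel()
        return K,Rm.T,-Rm.T@t
    M=np.array(f["mount"]); Rt=R.from_quat(st["tcp_rot"]).as_matrix()
    return K,Rt@M[:3,:3],Rt@M[:3,3]+st["tcp_pos"]
def ray(c,uv,z):
    K,Rc,o=c; uv=np.atleast_2d(uv).astype(float)
    d=np.c_[uv,np.ones(len(uv))]@np.linalg.inv(K).T@Rc.T
    return o+d*((z-o[2])/d[:,2])[:,None]
def proj(c,p):
    K,Rc,o=c; q=(np.atleast_2d(p)-o)@Rc@K.T
    return q[:,:2]/q[:,2:]
def hsv(f): return cv2.cvtColor(np.ascontiguousarray(f["color"]),cv2.COLOR_RGB2HSV)
def biggest(m):
    c=cv2.findContours(m,0,1)[0]; return max(c,key=cv2.contourArea)
E
python3 - <<'E'
from h import *
f=dict(np.load("pics/top0.npz")); c=cam(f); H=hsv(f)
print("cam",c[2])
# bar
def sub(lo,hi,x0,x1,y0,y1):
    m=np.zeros(H.shape[:2],np.uint8); m[y0:y1,x0:x1]=cv2.inRange(H,lo,hi)[y0:y1,x0:x1]; return m
print(H[238,198],H[250,210],H[232,360],H[252,371],f["color"][252,371])
m=sub((12,40,120),(35,255,255),175,225,215,265)
b=biggest(m); print("bar",cv2.minAreaRect(b)); box=cv2.boxPoints(cv2.minAreaRect(b))
P=ray(c,box,.088); print(P.round(4), P.mean(0))
g=sub((60,25,60),(95,160,255),175,225,215,265); cc=biggest(g); e=cv2.minEnclosingCircle(cc); print("cap",e,ray(c,e[0],.052))
g=sub((60,25,40),(95,160,255),345,395,215,265); cc=biggest(g); e=cv2.minEnclosingCircle(cc); print("can",e,ray(c,e[0],.066), ray(c,(374,238),.092))
for n,uv,z in(("measure",(286,251),.017),("mug",(266,140),.09),("mhandle",(293,266),.005)): print(n,ray(c,uv,z))
big=cv2.resize(f["color"][205:275,335:405,::-1],(560,560),interpolation=cv2.INTER_CUBIC); cv2.imwrite("pics/can_crop.png",big)
E
```

```text
cam [ 0.40307626 -0.01399023  1.17187265]
[ 27  43 254] [ 82  44 232] [104  25 132] [ 90   1 254] [253 254 254]
bar ((197.4068603515625, 238.66476440429688), (23.76677894592285, 7.708143711090088), 74.47589111328125)
[[0.4528 0.2213 0.088 ]
 [0.458  0.2038 0.088 ]
 [0.4044 0.1867 0.088 ]
 [0.3992 0.2041 0.088 ]] [0.42861162 0.203964   0.088     ]
cap ((201.5, 239.5), 19.65970230102539) [[0.427515   0.20107241 0.052     ]]
can ((369.3714294433594, 238.66429138183594), 20.545015335083008) [[ 0.43602747 -0.20480125  0.066     ]] [[ 0.43698266 -0.211103    0.092     ]]
measure [[ 0.40322547 -0.00534486  0.017     ]]
mug [[0.6682837  0.04659837 0.09      ]]
mhandle [[ 0.36603056 -0.02347276  0.005     ]]
```

View pics/can_crop.png

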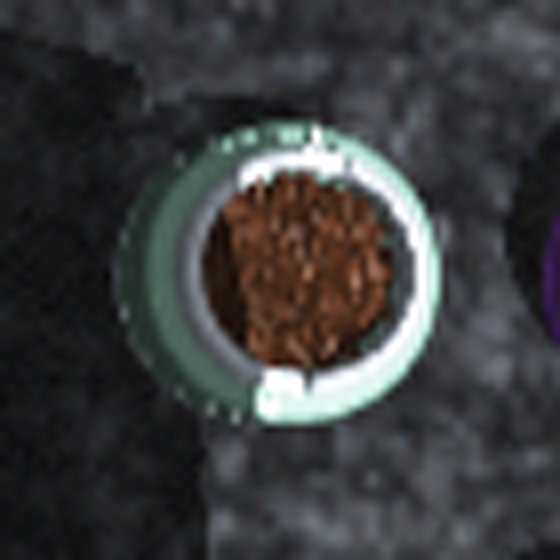

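The crop shows the notches (bright marks) at about (318,140) and (280,395), so the canister's axis is some 10° off world x. I'll move closer for the wrist camera.

Run:
```python
from rig import robot
f=robot.grab_frame("wrist"); print(f["mount"],f["intrinsics"])
```

```text
[[ 1.16113162e-03 -9.70798420e-01 -2.39893890e-01  6.62602207e-02]
 [ 9.99999322e-01  1.14938873e-03  1.88858824e-04  4.55196045e-04]
 [ 9.23874852e-05 -2.39893947e-01  9.70799096e-01 -1.45793485e-01]
 [ 0.00000000e+00  0.00000000e+00  0.00000000e+00  1.00000000e+00]] [[307.71993309   0.         275.63010728]
 [  0.         307.71993309 215.7224958 ]
 [  0.           0.           1.        ]]
```

Request:
move_arm:
  moves:
    - [0,0,0,23,39,10,0]
    - [0,0,0,23,39,10,0]
    - [0,0,0,23,39,10,0]
    - [0,0,0,23,39,10,0]
    - [0,0,0,23,39,10,0]

```text
time: 0.57
tcp_pos: [0.2667, -0.4263, 0.284]
tcp_rot: [0.991, 0.131, -0.0, -0.0]
contact_force: [1.0, -0.1, 0.8]
finger_gap: 0.0912
grasp_force: 0.0
```

Request:
move_arm:
  moves:
    - [0,0,0,23,39,10,0]
    - [0,0,0,23,39,10,0]
    - [0,0,0,23,39,10,0]
    - [0,0,0,23,39,10,0]
    - [0,0,0,23,39,10,0]

```text
time: 0.98
tcp_pos: [0.37, -0.251, 0.3292]
tcp_rot: [0.991, 0.131, 0.0, 0.0]
contact_force: [1.2, -0.9, 0.2]
finger_gap: 0.091
grasp_force: 0.0
```

Request:
move_arm:
  moves:
    - [0,0,0,5,30,-20,0]
    - [0,0,0,5,5,-20,0]
    - [0,0,0,0,0,0,0]
    - [0,0,0,0,0,0,0]

```text
time: 1.32
tcp_pos: [0.3794, -0.2177, 0.2886]
tcp_rot: [0.991, 0.132, -0.001, -0.001]
contact_force: [0.4, -0.8, 0.2]
finger_gap: 0.0914
grasp_force: 0.0
```

Run:
```python
from rig import robot
from h import *
st=robot.state(); f=robot.grab_frame("wrist")
np.savez("pics/w1.npz",tcp_pos=st["tcp_pos"],tcp_rot=st["tcp_rot"],**f)
c=cam(f,st); print(st["tcp_pos"],st["joint_vel"].round(3)); u=proj(c,[.437,-.208,.08])[0]; print(u)
x,y=u.astype(int); x0,y0=max(0,x-75),max(0,y-75); print(x0,y0)
cv2.imwrite("pics/w1c.png",cv2.resize(f["color"][y0:y0+150,x0:x0+150,::-1],(600,600),interpolation=cv2.INTER_CUBIC))
```

```text
[ 0.37937116 -0.21765617  0.28857821] [-0.031 -0.01  -0.041 -0.002  0.015 -0.006]
[280.6233682  146.88032933]
205 71
```

View pics/w1c.png

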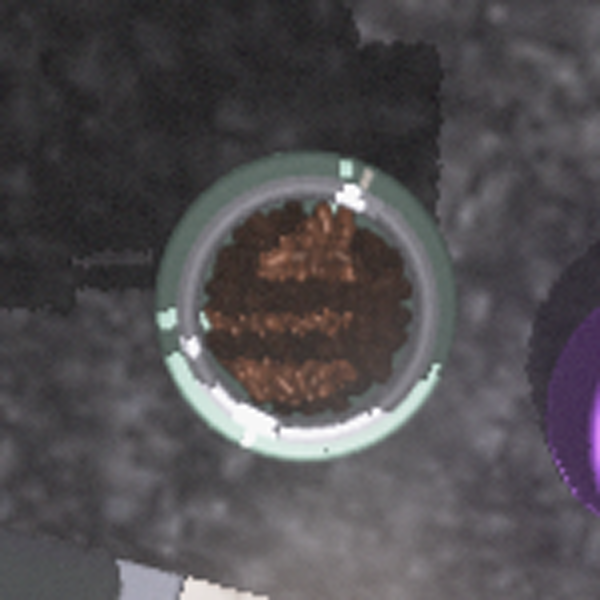

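Run:
```python
from h import *
f=dict(np.load("pics/w1.npz")); c=cam(f,f)
q=lambda x,y:(205+(x+.5)/4-.5,71+(y+.5)/4-.5)
a=ray(c,[q(367,182),q(250,437)],.066);print("lines",a,a.mean(0),np.degrees(np.arctan2(*(a[0]-a[1])[[1,0]])))
print("shoulder/neck centre",ray(c,q(305,306),.066),ray(c,q(309,309),.092))
# bean region (brown), visible inside neck and dark body; rim circle fits
H=hsv(f); m=cv2.inRange(H,(0,0,0),(25,255,160))
big=np.zeros_like(m)
V=f["color"].astype(int)
# radial profile of the neck about rim centre, world radius at z=.092
ctr=ray(c,q(309,309),.092)[0]
for ang in range(0,360,30):
    d=np.array([np.cos(np.radians(ang)),np.sin(np.radians(ang)),0])
    r=np.arange(.026,.05,.001); uv=np.round(proj(c,ctr+r[:,None]*d)).astype(int)
    print(ang,[int(V[v,u].sum()//30) for u,v in uv])
# cream candidates
for nm,(x,y) in dict(l1=(367,182),l2=(250,437),n1=(352,197)).items():
    u,v=np.round(q(x,y)).astype(int); print(nm,V[v-2:v+3,u-2:u+3].tolist())
```

```text
lines [[ 0.47448876 -0.21648186  0.066     ]
 [ 0.39527662 -0.20297528  0.066     ]] [ 0.43488269 -0.20972857  0.066     ] -9.676526274420842
shoulder/neck centre [[ 0.43654508 -0.20864003  0.066     ]] [[ 0.43656679 -0.20935198  0.092     ]]
0 [10, 9, 12, 20, 24, 24, 14, 14, 12, 13, 21, 20, 20, 15, 7, 7, 4, 4, 4, 4, 4, 4, 4, 4, 4]
30 [4, 5, 8, 9, 10, 13, 14, 12, 12, 10, 9, 10, 10, 10, 8, 6, 6, 5, 5, 5, 5, 5, 5, 5, 5]
60 [4, 5, 5, 6, 11, 11, 14, 12, 12, 11, 10, 10, 10, 10, 10, 8, 5, 4, 4, 4, 4, 4, 3, 4, 4]
90 [5, 4, 5, 7, 9, 11, 13, 13, 13, 12, 10, 9, 9, 9, 9, 8, 4, 4, 4, 5, 5, 6, 6, 6, 6]
120 [5, 5, 5, 6, 9, 14, 18, 24, 24, 19, 19, 10, 10, 10, 9, 9, 7, 7, 8, 7, 7, 6, 6, 6, 7]
150 [9, 8, 8, 9, 9, 10, 21, 21, 24, 21, 21, 22, 21, 21, 21, 12, 12, 7, 7, 7, 7, 7, 6, 7, 7]
180 [6, 5, 6, 7, 10, 11, 17, 15, 13, 24, 24, 22, 22, 22, 22, 17, 10, 8, 8, 8, 8, 8, 7, 8, 8]
210 [6, 6, 7, 9, 10, 14, 14, 22, 24, 22, 22, 22, 22, 22, 20, 15, 11, 11, 10, 11, 11, 11, 10, 10, 10]
240 [6, 7, 7, 9, 11, 11, 12, 13, 13, 11, 20, 20, 21, 21, 17, 10, 10, 8, 8, 8, 8, 8, 9, 9, 9]
270 [6, 6, 9, 9, 9, 11, 13, 13, 11,
[... 839 characters left out ...]
 [[203, 218, 213], [247, 247, 247], [247, 247, 247], [245, 246, 246], [221, 236, 231]], [[234, 237, 236], [247, 247, 247], [247, 247, 247], [234, 242, 239], [217, 234, 227]], [[165, 174, 172], [218, 222, 220], [218, 226, 223], [202, 223, 217], [214, 232, 224]]]
n1 [[[246, 245, 247], [247, 246, 247], [246, 246, 247], [244, 245, 246], [171, 173, 176]], [[247, 246, 247], [247, 247, 247], [247, 247, 247], [247, 247, 247], [179, 179, 189]], [[247, 247, 247], [247, 247, 247], [247, 247, 247], [218, 217, 224], [153, 151, 159]], [[241, 241, 244], [246, 246, 247], [247, 247, 247], [246, 245, 246], [245, 245, 246]], [[160, 156, 160], [209, 206, 215], [242, 241, 244], [247, 246, 247], [247, 247, 247]]]
```

The wrist crop shows the cream marks at (367,182) and (250,437) and the neck centred near (309,309). That puts the mouth at about (0.4365, -0.209), with its axis at -9.7°. Next, the bar from the same kind of view.

Request:
move_arm:
  moves:
    - [0,0,0.045,0,41,0,0]
    - [0,0,0,0,41,0,0]
    - [0,0,0,0,41,0,0]
    - [0,0,0,0,41,0,0]
    - [0,0,0,0,41,0,0]

```text
time: 1.78
tcp_pos: [0.38, -0.0126, 0.29]
tcp_rot: [0.988, 0.152, 0.001, 0.0]
contact_force: [1.5, -0.9, 0.6]
finger_gap: 0.091
grasp_force: 0.0
```

Request:
move_arm:
  moves:
    - [0,0,0,0,41,0,0]
    - [0,0,0,0,41,0,0]
    - [0,0,0,0,41,0,0]
    - [0,0,0,0,41,0,0]
    - [0,0,0,0,41,0,0]

```text
time: 2.2
tcp_pos: [0.3805, 0.1934, 0.2901]
tcp_rot: [0.988, 0.153, 0.001, -0.0]
contact_force: [1.6, -0.0, 1.1]
finger_gap: 0.091
grasp_force: 0.0
```

Request:
move_arm:
  moves:
    - [0,0,0,0,0,0,0]
    - [0,0,0,0,0,0,0]

```text
time: 2.37
tcp_pos: [0.3805, 0.1932, 0.2897]
tcp_rot: [0.988, 0.155, 0.001, -0.0]
contact_force: [-0.2, -1.3, 0.5]
finger_gap: 0.091
grasp_force: 0.0
```

Run:
```python
from rig import robot
from h import *
st=robot.state(); f=robot.grab_frame("wrist"); c=cam(f,st); H=hsv(f)
print(st["tcp_pos"],R.from_quat(st["tcp_rot"]).as_matrix()[:,0],st["joint_vel"].round(3))
u=proj(c,[.4286,.204,.088])[0].astype(int); print(u)
m=np.zeros(H.shape[:2],np.uint8); s=np.s_[u[1]-45:u[1]+45,u[0]-45:u[0]+45]
m[s]=cv2.inRange(H,(10,35,90),(35,255,255))[s]
rc=cv2.minAreaRect(biggest(m)); P=ray(c,cv2.boxPoints(rc),.088); print(rc,P.round(4),P.mean(0))
for i in(0,1):
    d=P[i+1]-P[i]; print(np.linalg.norm(d),np.degrees(np.arctan2(d[1],d[0])))
x0,y0=u-75; y0=max(0,y0); cv2.imwrite("pics/w2c.png",cv2.resize(f["color"][y0:y0+150,x0:x0+150,::-1],(600,600),interpolation=cv2.INTER_CUBIC)); print(x0,y0)
```

```text
[0.38045422 0.1932482  0.28965326] [0.95184536 0.30657575 0.00131123] [-0.066 -0.016  0.027 -0.01  -0.005 -0.027]
[279 155]
((278.0, 156.0), (50.0, 16.0), 90.0) [[0.4507 0.2219 0.088 ]
 [0.4561 0.2053 0.088 ]
 [0.4043 0.1881 0.088 ]
 [0.3987 0.2054 0.088 ]] [0.42746153 0.2051886  0.088     ]
0.017428580865112328 -72.08048503926173
0.054573061368678635 -161.6197321344401
204 80
```

View pics/w2c.png

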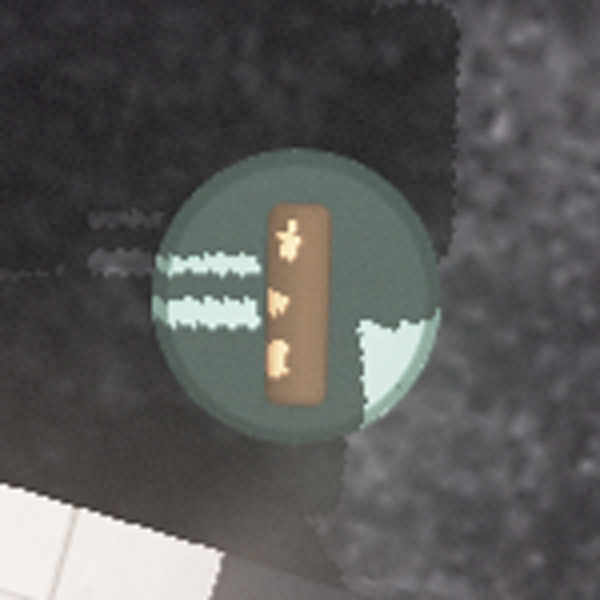

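The bar fills crop pixels (265–330, 205–405), is parallel to the tool, and sits at (0.4275, 0.2052). I'll go down and grip it.

Request:
move_arm:
  moves:
    - [0,0,0,23.5,6,-30,0]
    - [0,0,0,23.5,6,-30,0.3]
    - [0,0,0,0,0,-35,0.3]
    - [0,0,0,0,0,-35,0.3]
    - [0,0,0,0,0,0,0.3]

```text
time: 2.83
tcp_pos: [0.425, 0.2011, 0.1545]
tcp_rot: [0.988, 0.152, -0.004, 0.001]
contact_force: [-0.9, -0.2, -1.3]
finger_gap: 0.0674
grasp_force: 0.0
```

Request:
move_arm:
  moves:
    - [0,0,0,0,0,-30,0.3]
    - [0,0,0,0,0,-25,0.3]
    - [0,0,0,0,0,-15,0.3]
    - [0,0,0,0,0,-6,0.3]
    - [0,0,0,0,0,0,0.3]

```text
time: 3.25
tcp_pos: [0.4273, 0.2031, 0.0833]
tcp_rot: [0.988, 0.153, -0.0, 0.0]
contact_force: [-1.0, 0.1, 1.0]
finger_gap: 0.0638
grasp_force: 0.0
```

Request:
move_arm:
  moves:
    - [0,0,0,0,0,0,0.5]
    - [0,0,0,0,0,0,0.7]
    - [0,0,0,0,0,0,1]
    - [0,0,0,0,0,0,1]
    - [0,0,0,0,0,0,1]

```text
time: 3.67
tcp_pos: [0.4269, 0.2042, 0.0834]
tcp_rot: [0.988, 0.154, 0.0, -0.0]
contact_force: [0.7, 1.2, 0.4]
finger_gap: 0.0333
grasp_force: 0.0
```

Request:
move_arm:
  moves:
    - [0,0,0,0,0,0,1]
    - [0,0,0,0,0,0,1]
    - [0,0,0,0,0,0,1]

```text
time: 3.92
tcp_pos: [0.4266, 0.2041, 0.0829]
tcp_rot: [0.988, 0.154, 0.0, -0.0]
contact_force: [-1.0, 0.1, 4.4]
finger_gap: 0.0178
grasp_force: 30.0
```

Request:
move_arm:
  moves:
    - [0,0,0,0,0,10,1]
    - [0,0,0,0,0,20,1]
    - [0,0,0,0,0,30,1]
    - [0,0,0,0,0,30,1]
    - [0,0,0,0,0,30,1]

```text
time: 4.33
tcp_pos: [0.4261, 0.2039, 0.2039]
tcp_rot: [0.988, 0.154, -0.001, 0.0]
contact_force: [1.1, 0.4, -2.5]
finger_gap: 0.0177
grasp_force: 30.0
```

Request:
move_arm:
  moves:
    - [0,0,0,0,-10,30,1]
    - [0,0,-0.03,0,-20,0,1]
    - [0,0,-0.06,0,-30,0,1]
    - [0,0,-0.06,0,-30,0,1]
    - [0,0,-0.06,0,-30,0,1]

```text
time: 4.75
tcp_pos: [0.4262, 0.083, 0.2328]
tcp_rot: [0.999, 0.048, -0.0, 0.0]
contact_force: [0.3, 0.2, -1.6]
finger_gap: 0.0178
grasp_force: 30.0
```

Request:
move_arm:
  moves:
    - [0,0,-0.06,0,-30,0,1]
    - [0,0,-0.06,0,-30,0,1]
    - [0,0,-0.06,0,-30,0,1]
    - [0,0,-0.06,0,-30,0,1]
    - [0,0,-0.03,0,-30,0,1]

```text
time: 5.17
tcp_pos: [0.4261, -0.0673, 0.2327]
tcp_rot: [0.996, -0.087, -0.0, -0.0]
contact_force: [1.2, -0.0, -0.8]
finger_gap: 0.0177
grasp_force: 30.0
```

Request:
move_arm:
  moves:
    - [0,0,0,2,-30,0,1]
    - [0,0,0,2,-30,0,1]
    - [0,0,0,2,-30,0,1]
    - [0,0,0,2,-25,0,1]
    - [0,0,0,2,-15,0,1]

```text
time: 5.58
tcp_pos: [0.4365, -0.1984, 0.2326]
tcp_rot: [0.996, -0.086, -0.0, 0.0]
contact_force: [-0.2, -0.1, -2.2]
finger_gap: 0.0177
grasp_force: 30.0
```

Request:
move_arm:
  moves:
    - [0,0,0,0,-10,0,1]
    - [0,0,0,0,0,0,1]
    - [0,0,0,0,0,0,1]
    - [0,0,0,0,0,0,1]

```text
time: 5.92
tcp_pos: [0.4364, -0.2049, 0.2326]
tcp_rot: [0.996, -0.085, -0.0, -0.0]
contact_force: [0.3, 1.6, -2.3]
finger_gap: 0.018
grasp_force: 30.0
```

Run:
```python
from rig import robot
from h import *
st=robot.state()
print(st["tcp_pos"],R.from_quat(st["tcp_rot"]).as_matrix().round(4),st["contact_force"],st["torque"])
f=robot.grab_frame("wrist"); np.savez("pics/w3.npz",tcp_pos=st["tcp_pos"],tcp_rot=st["tcp_rot"],**f); A=f["color"]
B=robot.grab_frame("side"); np.savez("pics/s3.npz",**B)
c=cam(B); u=proj(c,[.437,-.209,.15])[0].astype(int); print(u)
x0,y0=u-[60,60]; C=cv2.resize(B["color"][y0:y0+120,x0:x0+100],(350,420),interpolation=cv2.INTER_CUBIC)
print(x0,y0)
cv2.imwrite("pics/c3.png",np.hstack([A[:,60:500],C])[:,:,::-1])
```

```text
[ 0.43636132 -0.20490368  0.23264574] [[ 9.855e-01 -1.699e-01 -5.000e-04]
 [-1.699e-01 -9.855e-01  6.000e-04]
 [-6.000e-04 -5.000e-04 -1.000e+00]] [ 0.27598908  1.63247648 -2.3396342 ] [0.05414714 0.0208345  0.00178721]
[316 134]
256 74
```

View pics/c3.png

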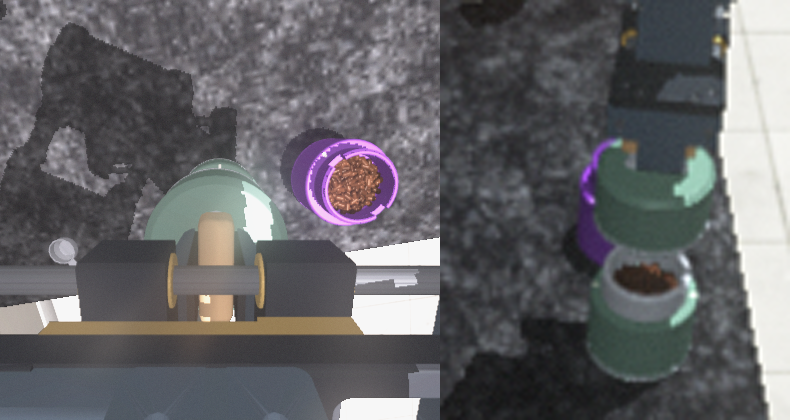

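The wrist picture shows the cap held with the bar between the pads, its far end at about (276,211) in the full frame. In the side picture the cap hangs level above the canister. I'll work out the offset of the bar in the hand and make an independent estimate of the mouth.

Run:
```python
from h import *
f=dict(np.load("pics/w3.npz")); M=f["mount"]; K=f["intrinsics"]; H=hsv(f)
m=np.zeros(H.shape[:2],np.uint8); s=np.s_[200:260,245:310]; m[s]=cv2.inRange(H,(8,50,60),(30,255,255))[s]
b=biggest(m).reshape(-1,2); print("bar bbox",b.min(0),b.max(0))
ct=(K,M[:3,:3],M[:3,3])
row=b[:,1].min(); sel=b[b[:,1]<row+15]; uc=(sel[:,0].min()+sel[:,0].max())/2
for z in(-.005,-.003,.0): print(z,ray(ct,(uc,row),z))
# cap top circle in tool frame at tool z = .031, green silhouette far edge
g=cv2.inRange(H,(60,20,50),(95,200,255)); 
gb=g[205:235]; 
for r in(205,215,225,232): 
    x=np.where(g[r,180:380])[0]+180; print(r,x.min(),x.max())
# side view: canister body and cap silhouettes
f=dict(np.load("pics/s3.npz")); c=cam(f)
print("top cam mouth est: shoulder circle .436,-.205 (mask partly shadowed)")
# rim ellipse from original side image
f=dict(np.load("pics/side0.npz")); c=cam(f); H=hsv(f)
th=np.linspace(0,2*np.pi,60,endpoint=False)
u=proj(c,[.4365,-.2095,.092])[0]; print(u)
x0,y0=(u-[22,22]).astype(int); cs=cv2.resize(f["color"][y0:y0+56,x0:x0+44],(440,560),interpolation=cv2.INTER_CUBIC)
f2=dict(np.load("pics/top0.npz")); c2=cam(f2); u2=proj(c2,[.4365,-.2095,.092])[0]; a0,b0=(u2-[22,28]).astype(int)
ct2=cv2.resize(f2["color"][b0:b0+56,a0:a0+36],(360,560),interpolation=cv2.INTER_CUBIC)
def draw(im,c,o):
    for z,r,col in((.092,.036,(255,0,0)),(.066,.045,(255,255,0)),(.092,.031,(0,255,255))):
        p=proj(c,np.c_[.4365+r*np.cos(th),-.2095+r*np.sin(th),0*th+z])
        for q in (p-o+.5)*10-.5: cv2.circle(im,tuple(int(v) for v in q),2,col,-1)
draw(cs,c,[x0,y0]); draw(ct2,c2,[a0,b0])
cv2.imwrite("pics/chk.png",np.hstack([cs,ct2])[:,:,::-1])
```

```text
bar bbox [258 213] [293 259]
-0.005 [[ 0.03305565  0.00051518 -0.005     ]]
-0.003 [[ 0.03258016  0.00051171 -0.003     ]]
0.0 [[0.03186693 0.0005065  0.        ]]
205 216 335
215 211 340
225 207 344
232 205 346
top cam mouth est: shoulder circle .436,-.205 (mask partly shadowed)
[315.28403974 149.92594537]
```

View pics/chk.png

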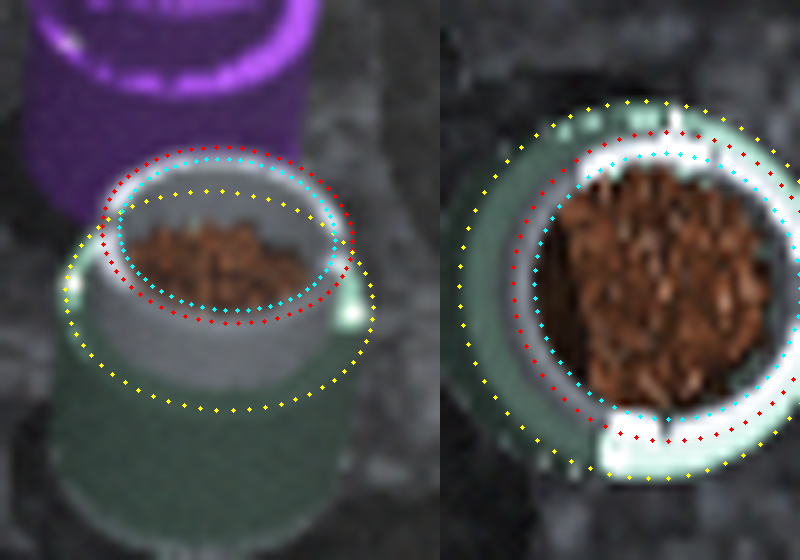

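The overlay of the predicted rim (red/cyan) and shoulder (yellow) lies within about 1 px of the picture in both views, so the mouth estimate holds. Now I'll check the bar's offset in the hand with the cap's circle.

```bash
python3 - <<'E'
from h import *
from scipy.optimize import least_squares
def capfit(f,c,seed,z,rows=None):
    H=hsv(f); g=cv2.inRange(H,(60,20,40),(95,200,255)); return g
f=dict(np.load("pics/w3.npz")); M=f["mount"]; ct=(f["intrinsics"],M[:3,:3],M[:3,3])
g=cv2.inRange(hsv(f),(60,20,40),(95,200,255)); pts=[]
for r in range(196,238,2):
    x=np.where(g[r,180:380])[0]+180; pts+= [(x.min()-.5,r),(x.max()+.5,r)]
for z in(.031,.033):
  P=ray(ct,pts,z)[:,:2]
  for r0 in(.045,.044):
    s=least_squares(lambda p:np.hypot(*(P-p).T)-r0,[0,0]); print(z,r0,s.x,np.abs(s.fun).max())
  s=least_squares(lambda p:np.hypot(*(P-p[:2]).T)-p[2],[0,0,.045]); print("free r",s.x)
f=dict(np.load("pics/top0.npz"))
E
python3 - <<'E'
import sys; sys.path.insert(0,'.')
from rig import robot
from h import *
from scipy.optimize import least_squares
# fixed cameras: cap held, top camera & side camera bar/cap centre vs TCP
st=robot.state(); print(st["tcp_pos"],st["joint_vel"].round(3))
import os; os.chdir('.')
f=dict(np.load("pics/s3.npz")); c=cam(f); g=cv2.inRange(hsv(f),(55,20,30),(95,200,255))
# cap silhouette lateral extents in the side view over rows of the cap
for z in(.16,.17,.18,.19):
    u=proj(c,[.4364,-.205,z])[0]; r=int(round(u[1])); x=np.where(g[r,int(u[0])-35:int(u[0])+35])[0]+int(u[0])-35
    p=proj(c,[[.4364+.045,-.205,z],[.4364-.045,-.205,z]]); print(z,u,x.min(),x.max(),(x.min()+x.max())/2,p[:,0])
f=dict(np.load("pics/side0.npz")); c=cam(f); g=cv2.inRange(hsv(f),(55,10,30),(95,200,255))
for z in(.015,.03,.045,.06):
    u=proj(c,[.4365,-.2095,z])[0]; r=int(round(u[1])); x=np.where(g[r,int(u[0])-35:int(u[0])+35])[0]+int(u[0])-35
    p=proj(c,[[.4365+.045,-.2095,z],[.4365-.045,-.2095,z]]);print("can",z,u,x.min(),x.max(),(x.min()+x.max())/2,p[:,0])
E
```

```text
0.031 0.045 [0.00060245 0.00079769] 0.000999181689231396
0.031 0.044 [0.00250827 0.00079582] 0.00043377430836536585
free r [0.0030509  0.0007953  0.04372146]
0.033 0.045 [0.00081848 0.00079717] 0.0007306818345260771
0.033 0.044 [0.0027572  0.00079529] 0.00036582992475852477
free r [0.0023328  0.0007957  0.04421606]
[ 0.43651461 -0.20486486  0.23276362] [-0.001 -0.    -0.003 -0.002  0.001 -0.001]
0.16 [317.65860538 132.91660079] 300 332 316.0 [301.1905679  334.08287698]
0.17 [318.00132661 130.09624533] 301 333 317.0 [301.40929117 334.54893428]
0.18 [318.34926051 127.23299329] 301 334 317.5 [301.63134564 335.02207057]
0.19 [318.7025269  124.32585852] 301 334 317.5 [301.85680799 335.50244838]
can 0.015 [313.05016925 168.44054929] 298 327 312.5 [298.22623733 327.83864168]
can 0.03 [313.46696436 164.9860982 ] 298 334 316.0 [298.49192129 328.40582099]
can 0.045 [313.89236282 161.46034143] 283 342 312.5 [298.76309612 328.98469355]
can 0.06 [314.3266338  157.86104814] 298 340 319.0 [299.03993383 329.57562473]
```

The cap's centre is about 1.7 mm ahead of the TCP along tool x, so the TCP target is about (0.4346, -0.2090). I'll lower to just above contact.

Request:
move_arm:
  moves:
    - [0,0,0,-2,-4,-10,1]
    - [0,0,0,0,0,-20,1]
    - [0,0,0,0,0,-20,1]
    - [0,0,0,0,0,-6,1]
    - [0,0,0,0,0,0,1]

```text
time: 6.43
tcp_pos: [0.4339, -0.2089, 0.1757]
tcp_rot: [0.996, -0.085, -0.001, -0.001]
contact_force: [0.1, -0.3, -2.5]
finger_gap: 0.0179
grasp_force: 30.0
```

Request:
move_arm:
  moves:
    - [0,0,0,0,0,0,1]
    - [0,0,0,0,0,0,1]

```text
time: 6.6
tcp_pos: [0.4352, -0.21, 0.1778]
tcp_rot: [0.996, -0.085, 0.001, 0.0]
contact_force: [-0.1, 0.1, -1.7]
finger_gap: 0.0175
grasp_force: 30.0
```

Request:
move_arm:
  moves:
    - [0,0,0,0,0,-4,1]
    - [0,0,0,0,0,-4,1]
    - [0,0,0,0,0,-3,1]
    - [0,0,0,0,0,0,1]

```text
time: 6.93
tcp_pos: [0.4344, -0.2098, 0.1653]
tcp_rot: [0.996, -0.086, -0.0, -0.0]
contact_force: [-0.1, 0.3, -2.1]
finger_gap: 0.0178
grasp_force: 30.0
```

Request:
move_arm:
  moves:
    - [0,0,0,0,0,-2,1]
    - [0,0,0,0,0,-2,1]
    - [0,0,0,0,0,0,1]

```text
time: 7.18
tcp_pos: [0.4345, -0.2099, 0.1615]
tcp_rot: [0.996, -0.086, -0.0, -0.0]
contact_force: [0.1, 0.1, -2.2]
finger_gap: 0.018
grasp_force: 30.0
```

Request:
move_arm:
  moves:
    - [0,0,0,0,0,-2,1]
    - [0,0,0,0,0,-2,1]
    - [0,0,0,0,0,0,1]

```text
time: 7.43
tcp_pos: [0.4345, -0.2098, 0.1574]
tcp_rot: [0.996, -0.086, -0.0, -0.0]
contact_force: [-0.7, 0.7, -1.4]
finger_gap: 0.0179
grasp_force: 30.0
```

Request:
move_arm:
  moves:
    - [0,0,0,0,0,-1,1]
    - [0,0,0,0,0,-1,1]
    - [0,0,0,0,0,0,1]
    - [0,0,0,0,0,0,1]

```text
time: 7.77
tcp_pos: [0.4347, -0.2099, 0.1558]
tcp_rot: [0.996, -0.086, 0.0, -0.0]
contact_force: [0.8, -0.9, -1.3]
finger_gap: 0.0178
grasp_force: 30.0
```

Request:
move_arm:
  moves:
    - [0,0,0,0,0,-1,1]
    - [0,0,0,0,0,-1,1]
    - [0,0,0,0,0,0,1]
    - [0,0,0,0,0,0,1]

```text
time: 8.1
tcp_pos: [0.4346, -0.2099, 0.1537]
tcp_rot: [0.996, -0.085, -0.0, -0.0]
contact_force: [-1.4, -0.0, -2.4]
finger_gap: 0.0182
grasp_force: 30.0
```

There is still no push at 0.1537. Wings standing on the rim would have met the cap at about 0.157, so they have dropped into the notches. I'll go on down until the cap stands on them.

Request:
move_arm:
  moves:
    - [0,0,0,0,0,-1,1]
    - [0,0,0,0,0,-0.5,1]
    - [0,0,0,0,0,0,1]
    - [0,0,0,0,0,0,1]

```text
time: 8.43
tcp_pos: [0.4346, -0.2099, 0.1522]
tcp_rot: [0.996, -0.086, -0.0, -0.0]
contact_force: [1.4, 0.3, -0.8]
finger_gap: 0.018
grasp_force: 30.0
```

Request:
move_arm:
  moves:
    - [0,0,0,0,0,-1,1]
    - [0,0,0,0,0,0,1]
    - [0,0,0,0,0,0,1]

```text
time: 8.68
tcp_pos: [0.4346, -0.2099, 0.1512]
tcp_rot: [0.996, -0.086, -0.0, -0.0]
contact_force: [0.4, 0.5, -1.9]
finger_gap: 0.0178
grasp_force: 30.0
```

Request:
move_arm:
  moves:
    - [0,0,0,0,0,-1,1]
    - [0,0,0,0,0,0,1]
    - [0,0,0,0,0,0,1]

```text
time: 8.93
tcp_pos: [0.4348, -0.21, 0.1507]
tcp_rot: [0.996, -0.085, 0.0, 0.0]
contact_force: [-2.0, 1.0, 9.3]
finger_gap: 0.0175
grasp_force: 30.0
```

Request:
move_arm:
  moves:
    - [0,0,0,0,0,-0.7,1]
    - [0,0,0,0,0,0,1]
    - [0,0,0,0,0,0,1]

```text
time: 9.18
tcp_pos: [0.4349, -0.21, 0.1505]
tcp_rot: [0.996, -0.085, 0.0, 0.0]
contact_force: [-4.3, 2.9, 21.9]
finger_gap: 0.0181
grasp_force: 30.0
```

The cap stands on the wings at TCP z = 0.1507, as calculated. I'll ease off the push and turn anticlockwise about the cap's axis.

Request:
move_arm:
  moves:
    - [0,0,0,0,0,1.2,1]
    - [0,0,0,0,0,0.7,1]
    - [0,0,0,0,0,0,1]
    - [0,0,0,0,0,0,1]

```text
time: 9.52
tcp_pos: [0.4346, -0.2099, 0.1514]
tcp_rot: [0.996, -0.085, -0.0, -0.0]
contact_force: [0.8, -0.3, -1.5]
finger_gap: 0.0178
grasp_force: 30.0
```

Request:
move_arm:
  moves:
    - [0,0,0.04,0,-0.1,0,1]
    - [0,0,0.08,0,-0.1,0,1]
    - [0,0,0.08,0,-0.1,0,1]
    - [0,0,0,0,0,0,1]

```text
time: 9.85
tcp_pos: [0.4346, -0.2102, 0.1513]
tcp_rot: [1.0, 0.016, -0.0, -0.0]
contact_force: [0.0, 0.7, -2.3]
finger_gap: 0.0182
grasp_force: 30.0
```

Request:
move_arm:
  moves:
    - [0,0,0.08,0.1,-0.1,0,1]
    - [0,0,0.08,0,-0.1,0,1]
    - [0,0,0.08,0.1,-0.1,0,1]
    - [0,0,0.08,0,-0.1,0,1]
    - [0,0,0.08,0.1,-0.1,0,1]

```text
time: 10.27
tcp_pos: [0.4349, -0.2107, 0.1513]
tcp_rot: [0.977, 0.213, -0.0, -0.0]
contact_force: [-0.6, 0.6, -2.8]
finger_gap: 0.0181
grasp_force: 30.0
```

Request:
move_arm:
  moves:
    - [0,0,0.08,0,-0.2,0,1]
    - [0,0,0.08,0,-0.2,0,1]
    - [0,0,0.04,0,0,0,1]
    - [0,0,0,0,0,0,1]
    - [0,0,0,0,0,0,1]

```text
time: 10.68
tcp_pos: [0.4349, -0.2111, 0.1514]
tcp_rot: [0.952, 0.308, -0.0, -0.0]
contact_force: [-0.1, 0.7, -0.8]
finger_gap: 0.0175
grasp_force: 30.0
```

Run:
```python
from rig import robot
from h import *
st=robot.state(); print(np.degrees(R.from_quat(st["tcp_rot"]).as_euler("ZYX")),st["torque"],st["qpos"].round(2))
X=R.from_quat(st["tcp_rot"]).as_matrix()[:,0]; print(np.degrees(np.arctan2(X[1],X[0])))
f=robot.grab_frame("side"); np.savez("pics/s4.npz",**f)
cv2.imwrite("pics/s4.png",cv2.resize(f["color"][70:200,245:375,::-1],(520,520),interpolation=cv2.INTER_CUBIC))
```

```text
[ 3.58266638e+01  3.39945944e-03 -1.79992563e+02] [-0.00508718 -0.03733155 -0.0353037 ] [-0.58  0.42  1.79 -0.    0.93  0.37]
35.826663834936916
```

View pics/s4.png

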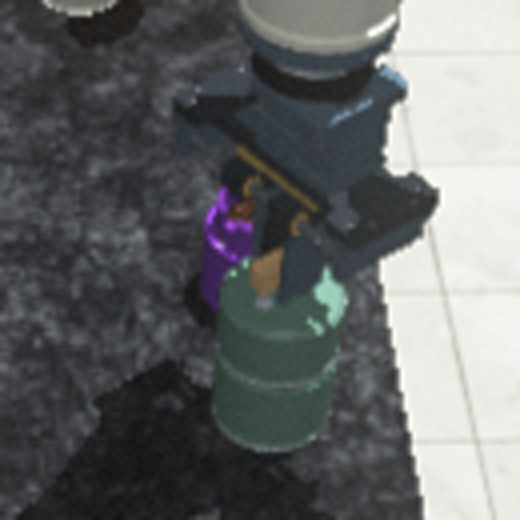

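The picture shows the cap sitting straight on the canister (seam at about y=380) with the bar turned. I'll lift slowly.

Request:
move_arm:
  moves:
    - [0,0,0,0,0,2,1]
    - [0,0,0,0,0,4,1]
    - [0,0,0,0,0,4,1]
    - [0,0,0,0,0,4,1]
    - [0,0,0,0,0,0,1]

```text
time: 11.15
tcp_pos: [0.4353, -0.2114, 0.1664]
tcp_rot: [0.951, 0.309, 0.0, 0.001]
contact_force: [0.5, -0.2, -1.8]
finger_gap: 0.0178
grasp_force: 30.0
```

Request:
move_arm:
  moves:
    - [0,0,0,0,0,6,1]
    - [0,0,0,0,0,8,1]
    - [0,0,0,0,0,8,1]
    - [0,0,0,0,0,8,1]
    - [0,0,0,0,0,0,1]

```text
time: 11.57
tcp_pos: [0.4356, -0.2116, 0.1973]
tcp_rot: [0.951, 0.309, 0.001, 0.001]
contact_force: [0.5, 0.0, -0.8]
finger_gap: 0.0178
grasp_force: 30.0
```

Request:
move_arm:
  moves:
    - [0,0,0,0,0,15,1]
    - [0,0,0,0,0,20,1]
    - [0,0,0,0,0,20,1]
    - [0,0,0,0,0,15,1]
    - [0,0,0,0,0,0,1]

```text
time: 11.98
tcp_pos: [0.436, -0.2118, 0.2682]
tcp_rot: [0.951, 0.309, 0.001, 0.002]
contact_force: [-0.3, -0.7, -1.9]
finger_gap: 0.0176
grasp_force: 30.0
```

Run:
```python
from rig import robot
from h import *
st=robot.state(); print(st["tcp_pos"],st["contact_force"],st["torque"])
f=robot.grab_frame("side"); cv2.imwrite("pics/s5.png",cv2.resize(f["color"][70:200,245:375,::-1],(590,590),interpolation=cv2.INTER_CUBIC))
```

```text
[ 0.43601168 -0.21179849  0.26819257] [-0.2738527  -0.70258844 -1.9315296 ] [-0.06955868 -0.06880257  0.01809533]
```

View pics/s5.png

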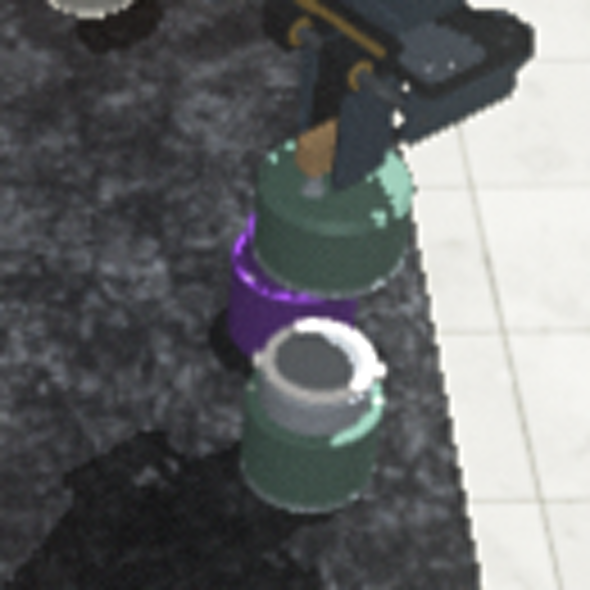

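The picture shows the inner lid left seated in the neck, its wings at (262,360) and (378,370). The cap is held about 9 cm above it. I'll let the arm settle and hand in.

Request:
move_arm:
  moves:
    - [0,0,0,0,0,0,1]
    - [0,0,0,0,0,0,1]
    - [0,0,0,0,0,0,1]
    - [0,0,0,0,0,0,1]
    - [0,0,0,0,0,0,1]

```text
time: 12.45
tcp_pos: [0.4348, -0.211, 0.265]
tcp_rot: [0.951, 0.309, -0.0, -0.0]
contact_force: [0.1, -1.3, -1.9]
finger_gap: 0.0178
grasp_force: 30.0
```

```bash
python3 -c "
from rig import robot
s=robot.state(); print(s['tcp_pos'],s['joint_vel'].round(3)); print(robot.job_done())"
```

```text
[ 0.43478078 -0.21100919  0.26495324] [-0.001 -0.004 -0.004  0.     0.001  0.002]
the job is handed in; nothing more can be done
None
```

The job is handed in after 12.5 s: the inner lid is seated in the neck with both wings in the notches, and the unlocked cap is held level and still with its rim about 8.5 cm above the lid; the judge's result was not shown.

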